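# Trip-test the bench supply and prove its outlet live again

### The job

Before the key machine is used today, test the bench supply's earth-leakage switch: press its round test button so that the ball-ended lever drops, then lift the lever back up until it stays up. Then draw the voltage tester out of the wooden block, turn it so that its nose points at the middle of the round outlet, square to its sloping face, and finish while holding it there, nose one to two centimetres off the outlet and touching nothing but the gripper. Leave the other things where they are.

Things in the scene. Friction and masses are not known exactly. Their poses are not given: they have to be found in the camera images.
- supply_unit: Grey console fixed on the worktop, 150 deep (x) x 290 wide (y) x 105 high, origin under its middle, front to -x. Front face 30 high, then a panel sloping back at 40 degrees from level to the flat top, which begins 14 behind the origin. On the panel, from left (+y) to right: outlet at y = +85, lever at y = -18, test button at y = -75.
- button_top (a point): Middle of the top of the round grey test button, 22 in diameter, standing 17 out of the sloping panel (13 out of the white cover and 11 out of its low collar when up). It goes in at right angles to the panel, i.e. down and away from the robot, 40 degrees off straight down. The axes are those of the panel: z out of the panel, x up the slope, y to the left.
- test_button (a joint): Travel of the test button in m: 0 up, 0.006 fully in; springy, 1.8 N to start and 4.5 N fully in. The lever is let go at about 0.004.
- lever_ball (a point): Centre of the black ball grip, 20 in diameter, at the end of the trip lever; the lever's steel stem is 8 to 11 thick and swings in the unit's x-z plane. Pinch the ball by its sides (along the unit's y) from above, the fingers free to pivot on it.
- lever_hinge (a point): Hinge of the lever (axis along the unit's y), 52 from the ball's centre, 6 below the panel's surface.
- trip_lever (a joint): Angle of the lever in rad: 0 is on, up, leaning 10 degrees back (+x) past upright; it grows as the lever falls towards the robot (-x); 1.65 is dropped, level and pointing at the robot, some 75 above the worktop. It weighs 50 g, swings freely and falls to whichever side of upright (0.17) it is on; it stays at 0 when let go there.
- outlet: White square outlet, 80 x 80 and 18 thick, on the sloping panel, with a round recess 40 across and 13 deep. Origin in the middle of its underside; z points out of the panel (up, leaning 40 degrees towards the robot), x up the slope, y to the left.
- outlet_mouth (a point): Centre of the round recess's mouth, level with the outlet's front; axes as of outlet.
- tool_block: Wooden block fixed on the worktop, 60 (x) x 200 (y) x 80 high, origin under its middle, with three upright bores 70 deep in a row along y: two of 21 diameter at y = +65 and y = 0, a 10 one at y = -65 that holds a thin pencil. The tester stands in one of the two wide bores and a felt marker, 135 long and 17 thick, in the other.
- tester: Voltage tester, a black round rod 150 long, 18 thick, with a slim nose (9 in diameter, 30 long) at one end and a short steel pocket clip at the other, 55 g. Origin at the end of the nose, z along the rod from nose to tail. It stands nose down in the block, 80 showing. The clip sticks out 4 on its -x side between 115 and 146 from the nose; grip it across its y direction, about 108 from the nose.
- tester_tip (a point): End of the tester's nose; z from nose to tail.
- marker: Felt marker standing in the other wide bore, white and red, 65 showing; leave it. Origin on its side half way along.
- pencil: Thin pencil standing in the narrow bore, 72 showing; leave it. Origin on its side half way along.
- padlock_small: Small brass padlock lying beside the unit, 46 x 30 x 13; leave it.
- cylinder_a: Nickel lock cylinder lying in front of the unit to its left, 44 x 72 x 17; leave it.
- mug_1: Spotted mug, 82 across and 91 high, right of the unit; leave it.
Not all that is in view belongs to the job. Of the things that look like the tester, the largest one is meant.

How it is judged:
On the way, in this order (a step that is already met when the one before it is completed fails the run):
1. the test button is pressed in (value of joint test_button above 0.0025 m), for 0.02 s.
2. the lever has dropped (value of joint trip_lever above 1.3 rad), for 0.1 s.
3. the lever is back up and stays there, let go (value of joint trip_lever below 0.08 rad and contact force between each of the arm, the fingers and trip_lever below 0.1 N and value of joint test_button below 0.002 m), for 0.3 s.
4. the tester is drawn out of the block, in the gripper (z of tester_tip in the frame of tool_block above 0.085 m and contact force between the fingers and tester above 1 N), for 0.1 s.
At the end, for the whole second after the job is handed in: The lever is up (within 0.08 rad) and the button out. The tester is held in the fingers alone, clear of the unit, at rest; its nose is 3 to 30 mm in front of the outlet's mouth, within 15 mm of its middle both ways, and its axis is within 0.35 rad of the outlet's (value of joint trip_lever below 0.08 rad and value of joint test_button below 0.002 m and z of tester_tip in the frame of outlet_mouth between 0.003 and 0.03 m and x of tester_tip in the frame of outlet_mouth between -0.015 and 0.015 m and y of tester_tip in the frame of outlet_mouth between -0.015 and 0.015 m and angle between the z axis of tester and the z axis of outlet, either way round below 0.35 rad and height (world z) of tester above 0.06 m and contact force between the fingers and tester above 1 N and contact force between tester and supply_unit below 0.2 N and contact force between tester and tool_block below 0.2 N and linear speed of tester below 0.03 m/s); the arm keeps its last pose, push and grip.
It fails at once if the marker or the pencil is pulled up or knocked (distance of any of marker, pencil from where it was at the start of the episode above 0.025 m).
It fails at once if the padlock, the lock cylinder or the mug is moved (distance of any of padlock_small, cylinder_a, mug_1 from where it was at the start of the episode above 0.03 m).
It also fails if it takes over 61 s, if anything falls off the work surface, if the arm or the gripper's body presses on something with over 40 N, if the wrist force passes 120 N, or if a joint passes its speed limit or range.

### The arm

A 6-joint arm with a two-finger parallel gripper is mounted at the origin on a cart in front of the work surface, level with it; the furniture and walls round the work are solid. World frame = base frame: x ahead of the robot, y to its left, z up, the work surface at z = 0. Lengths are in m, angles in rad, forces in N, time in s.
With the tool pointing down it reaches from about 0.35 to 0.975 m from the base axis. Payload 4.9 kg.
Tool frame: the origin (TCP) lies midway between the tips of the shut fingers; the grasp point (between the pads) lies 19 mm behind it; z points along the fingers, y is the line along which they close (so a half turn about z gives the same grasp; the last joint's range is limited). The gripper opens to 85 mm and grips with 20 to 120 N. Pads are 22 mm wide; open, the fingers measure 114 mm over their backs; the gripper's body (76 mm by 85 mm) begins 54 mm behind the grasp point. The pads swing forward as they close: fully open they stand 13 mm farther back than shut.
Start: joints at [1.159, 0.053, 1.613, -0, 1.476, -0.119], TCP at [0.18, 0.598, 0.231] pointing down, gripper open.
Joint ranges: [-3.01, 3.01], [-1.01, 2.22], [0.06, 2.58], [-1.02, 4.17], [0.09, 2.62], [-3.14, 3.14]. Speed limits (rad/s): [2.57, 2.57, 3.14, 3.14, 3.14, 3.14].

### API

Orientations are given as a unit quaternion [w, x, y, z].
In Python, from plant import manip gives the robot as it stands.
- The arm moves only by the tool move_arm, never from a script. Its argument "increments" is one flat list of numbers, 5 for each row, row after row: the shift along the tool's x, y, z in mm, then the turn about the tool's z in rad, then the opening, from 0 (shut) to 1 (fully open). In form: [tx, ty, tz, spin, jaw, tx, ty, tz, spin, jaw, ...]. A call has 1 to 8 rows; each row shifts and turns the commanded pose from where the row before left it, along the tool's axes as they then stand; what a row does not reach is not made up. A row lasts 1/12 s, in which the tool goes at most 41.7 mm and 7.16 degrees, less where a joint would pass 70% of its speed; a pose out of reach is approached as far as the arm can. A call with a gripper value outside its range is refused whole. The fingers move at their own pace and stop on an object; the grip force is fixed at half the most. Time passes only in rows, so rows that do not move let the fingers close. It gives the time, the measured TCP pose, the force, the opening and the grip force at its end, in the units of the state.
- manip.state(): the state, without advancing time (a new reading comes with each control period).
- manip.grab_frame(name): name is "scene" or "top" or "wrist"; returns a dict with "image" (400x640x3 uint8, blue, green, red), "fov_y" (degrees; the focal length in pixels is half the picture's height over the tangent of half this angle, whatever the lens; pixels are square), "cx", "cy" (the principal point, pixels), "eye" and "rotation" of the camera in the world; the wrist camera has in their place "T_tool_cam" (4x4, takes a point from camera to tool coordinates, whose origin is the TCP and whose axes are the flange's). Camera axes: x right, y down, z forward; pixel columns grow to the right and rows downward; lengths in m; the calibration is good to about 2 mm. A picture is of the moment at which its call begins: read the wrist's pose just before it. There is no depth.
- manip.job_done(): hands the job in; it is judged then, once.
The state is a dict: "time": time; "joint_pos": joint angles; "joint_vel": joint speeds; "joint_efforts": joint torques, N m; "tool_pos": TCP position; "tool_rot": TCP orientation; "contact_force": force on the tool from outside, world axes, zero at the start; "ft_torque": the same for the moment, N m; "gripper_width": opening from 0.0 (shut) to 1.0 (fully open); "grasp_force": force on a finger pad.
Only numpy, scipy, OpenCV 4.12 (cv2) and the standard library are available. Lean on these libraries where they do the work, as an engineer would, in place of code of your own. Each camera call takes 0.05 s, during which the arm holds its last target. There are 200 camera calls.

## Working session

There is one attempt and no reset: what is moved stays moved. The work goes in short steps, Python scripts to look and compute and a tool call to move; the robot and the scene stay as the last step left them, time stands still between calls to the robot, and variables do not carry over. Pictures are saved under pics/ and viewed, at most 10 in all, crops included, and the job is handed in when it is done.

Besides the shell and the picture viewer there is one more tool, called after "Request:" as name(argument=value, ...) on one line, values as JSON. move_arm: Moves the arm, as the interface text tells. Its arguments: {"type":"object","properties":{"increments":{"type":"array"}},"required":["increments"]}

```bash
mkdir -p pics; ls; python3 - <<'E'
from plant import manip
import cv2,numpy as np,pickle
s=manip.state();print(s)
d={}
for n in("scene","top"):
    f=manip.grab_frame(n);d[n]=f;cv2.imwrite(f"pics/{n}0.png",f["image"]);print(n,{k:v for k,v in f.items() if k!="image"})
pickle.dump(d,open("d0.pkl","wb"))
E
```

```text
pics
{'time': 0.0, 'joint_pos': array([ 1.15902444e+00,  5.33426108e-02,  1.61426812e+00,  1.82802936e-05,
        1.47601556e+00, -1.18998941e-01]), 'joint_vel': array([ 0.00142768, -0.0010907 , -0.00063419,  0.00146763, -0.00131849,
        0.00010887]), 'joint_efforts': array([ 3.28719514e-03, -3.93671072e+01, -3.70189655e+01,  1.37516322e-04,
        6.72414477e-03, -1.68649755e-06]), 'tool_pos': array([0.18012613, 0.59783825, 0.23008732]), 'tool_rot': array([-2.75472341e-04,  1.45865001e-01,  9.89303981e-01, -9.78835764e-04]), 'contact_force': array([ 0.51546052, -0.73190839,  0.24199969]), 'ft_torque': array([ 4.12702123e-02, -6.65061821e-05,  8.28042153e-02]), 'grasp_force': 0.0, 'gripper_width': 1.0007605985894534}
scene {'fov_y': 54.139371190545205, 'cx': 321.3337611680033, 'cy': 200.74611647430632, 'eye': array([-0.16788302, -0.78194498,  0.53634134]), 'rotation': array([-0.49886257,  0.77543283, -0.32258739,  0.21395663])}
top {'fov_y': 56.572646346804646, 'cx': 318.2440697696014, 'cy': 199.73906755648773, 'eye': array([ 0.38913009, -0.10206159,  1.1789638 ]), 'rotation': array([ 0.04178063, -0.70243706,  0.7084393 , -0.05431681])}
```

View pics/scene0.png

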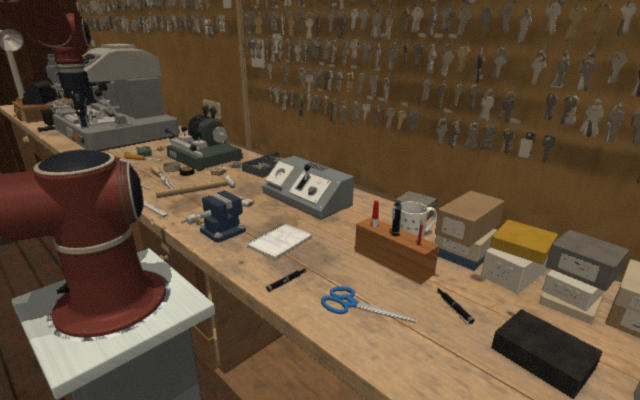

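View pics/top0.png

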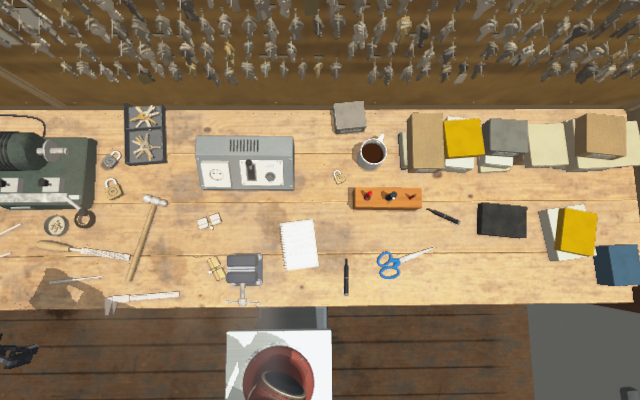

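The top view shows the supply unit at (195–295, 135–190), with the outlet at (215,174), lever at (250,170) and button at (270,178). The wooden block is at (355–422, 187–210). Things that could pass for the tester are the black rod in the block (391,197), the black pen lying at (346,277), the black pen at (443,216), and the red marker in the block (368,195). I choose the rod in the block, because it is upright, black and in a wide bore, and will check it in a crop.

```bash
cat > h.py <<'E'
import numpy as np,cv2,pickle
from scipy.spatial.transform import Rotation as R
def rot(q): return R.from_quat(q,scalar_first=True)
def cam(f,T=None):
    F=200/np.tan(np.radians(f["fov_y"]/2))
    if T is None: return F,f["cx"],f["cy"],np.array(f["eye"]),rot(f["rotation"]).as_matrix()
    return F,f["cx"],f["cy"],T[:3,3],T[:3,:3]
def ray(c,p): 
    F,cx,cy,e,M=c; d=M@np.array([(p[0]-cx)/F,(p[1]-cy)/F,1]); return e,d/np.linalg.norm(d)
def onz(c,p,z): e,d=ray(c,p); return e+d*(z-e[2])/d[2]
def proj(c,X):
    F,cx,cy,e,M=c; v=M.T@(np.asarray(X)-e); return np.array([cx+F*v[0]/v[2],cy+F*v[1]/v[2]])
def tri(rs):
    A=sum(np.eye(3)-np.outer(d,d) for e,d in rs);b=sum((np.eye(3)-np.outer(d,d))@e for e,d in rs);return np.linalg.solve(A,b)
def toolT(s):
    T=np.eye(4);T[:3,:3]=rot(s["tool_rot"]).as_matrix();T[:3,3]=s["tool_pos"];return T
def wrist(name):
    from plant import manip
    s=manip.state();f=manip.grab_frame("wrist");T=toolT(s)@np.array(f["T_tool_cam"])
    pickle.dump((s,f,T),open(name+".pkl","wb"));cv2.imwrite(f"pics/{name}.png",f["image"]);return s,f,cam(f,T)
E
python3 - <<'E'
from h import *
d=pickle.load(open("d0.pkl","rb"))
t=d["top"]["image"];s=d["scene"]["image"]
rs=lambda im,k:cv2.resize(im,None,fx=k,fy=k,interpolation=cv2.INTER_CUBIC)
c=np.zeros((600,800,3),np.uint8)
a=rs(t[130:215,190:430],3.3);c[:a.shape[0],:a.shape[1]]=a
a=rs(s[150:220,258:358],4);c[300:300+a.shape[0],:a.shape[1]]=a
a=rs(s[195:280,352:442],3.5);c[300:300+a.shape[0],410:410+a.shape[1]]=a
cv2.imwrite("pics/crop1.png",c)
C=cam(d["top"])
for n,p,z in [("BL",(196,138),.105),("BR",(294,137),.105),("outlet",(215,174),.08),("lever",(250,163),.12),("btn",(270,178),.075),("blkL",(354,188),.08),("blkR",(421,187),.08),("tester",(391,197),.15)]: print(n,onz(C,p,z).round(3))
E
```

```text
BL [0.724 0.239 0.105]
BR [ 0.725 -0.051  0.105]
outlet [0.62  0.187 0.08 ]
lever [0.643 0.076 0.12 ]
btn [0.607 0.022 0.075]
blkL [ 0.574 -0.23   0.08 ]
blkR [ 0.576 -0.432  0.08 ]
tester [ 0.536 -0.325  0.15 ]
```

View pics/crop1.png

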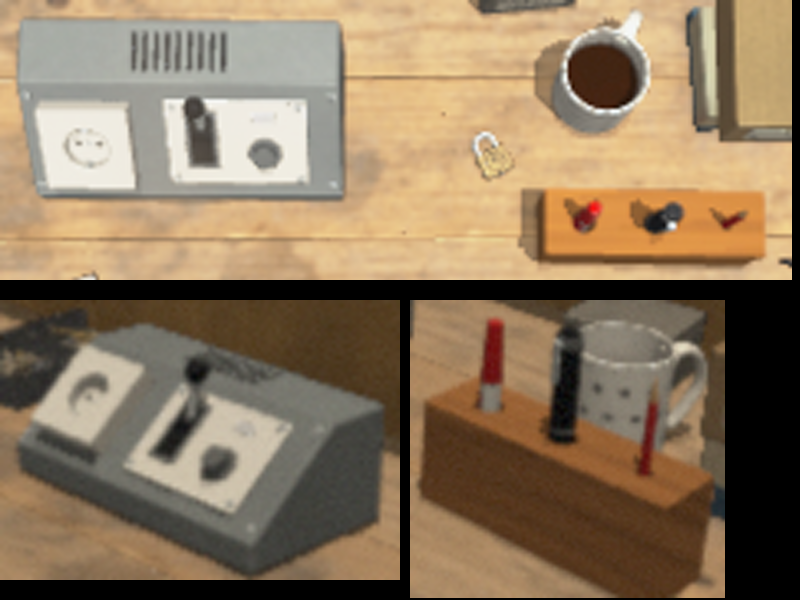

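The crop confirms that the tester is the thick black rod in the middle bore, with the silver clip on the robot side. The marker is on its left and the pencil on its right. The unit is square to the world: origin about (0.649, 0.094), and the measured width of 0.290 matches. I'll turn the tool y axis to world y and go above the unit for a close wrist look.

Request:
move_arm(increments=[0,0,-40,-0.098,1,0,0,-40,-0.098,1,0,0,-40,-0.097,1,-25,-32,0,0,0.5,-25,-32,0,0,0,-25,-32,0,0,0,-25,-32,0,0,0,-25,-32,0,0,0])

```text
time: 0.77
tool_pos: [0.3059, 0.4368, 0.3508]
tool_rot: [-0.0, -0.0, 1.0, -0.0]
contact_force: [0.8, -0.2, 0.9]
gripper_width: 0.302
grasp_force: 0.0
```

Request:
move_arm(increments=[-25,-32,0,0,0,-25,-32,0,0,0,-25,-32,0,0,0,-25,-32,0,0,0,-25,-32,0,0,0,-25,-32,0,0,0,-25,-32,0,0,0,-25,-32,0,0,0])

```text
time: 1.43
tool_pos: [0.5061, 0.1805, 0.3509]
tool_rot: [-0.0, -0.0, 1.0, 0.0]
contact_force: [1.1, 0.7, 1.0]
gripper_width: -0.0
grasp_force: 0.0
```

```bash
python3 - <<'E'
from h import *
s,f,C=wrist("w1");print(s["time"],s["tool_pos"],s["tool_rot"],s["contact_force"],s["gripper_width"],s["joint_pos"]);print(f["T_tool_cam"],f["fov_y"])
E
```

```text
1.4333 [0.50612626 0.18054727 0.35087528] [-2.14229949e-04 -8.20602528e-06  9.99999977e-01  4.66447859e-06] [1.07432683 0.72753489 1.04385549] -0.00011657238848361184 [ 2.04078025e-01 -1.99496959e-01  1.65607763e+00  9.65995079e-05
  1.68542966e+00 -1.36672368e+00]
[[-1.41572433e-03 -9.55151726e-01 -2.96113453e-01  7.60198017e-02]
 [ 9.99998350e-01 -1.68934337e-03  6.68180517e-04 -2.21258505e-04]
 [-1.13845107e-03 -2.96112018e-01  9.55152541e-01 -1.41802948e-01]
 [ 0.00000000e+00  0.00000000e+00  0.00000000e+00  1.00000000e+00]] 70.9280759236918
```

View pics/w1.png

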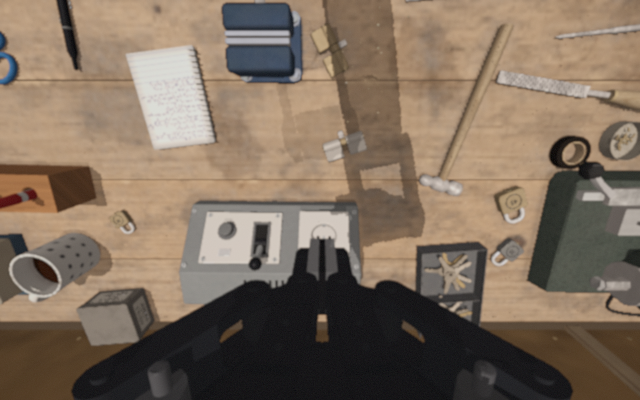

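The wrist view shows the unit at (182–360, 202–305), with the button at (227,229), ball at (256,264) and outlet centre at (323,232). I'll triangulate these across the three views.

```bash
python3 - <<'E'
from h import *
d=pickle.load(open("d0.pkl","rb"));Ct,Cs=cam(d["top"]),cam(d["scene"])
s,f,T=pickle.load(open("w1.pkl","rb"));Cw=cam(f,T)
P={"button":((270.3,176.4),(313,189),(227,229)),"ball":((248.5,161.8),(307.2,167),(256,264)),"outlet":((216.7,174.5),(280.5,173.8),(323,232))}
for n,(a,b,c) in P.items():
    X=tri([ray(Ct,a),ray(Cs,b),ray(Cw,c)]);print(n,X.round(4),[(proj(C,X)-p).round(1) for C,p in((Ct,a),(Cs,b),(Cw,c))])
for n,a,z in [("FRtop",(192,203),.03),("FLtop",(357,203),.03)]: print(n,onz(Cw,a,z).round(4))
# unit edges in w1 via mask grey
im=f["image"]; print([im[y,x].tolist() for x,y in((190,280),(185,300),(170,250),(357,260),(275,204))])
x,y=.649,.094; c,s_=np.cos(np.radians(40)),np.sin(np.radians(40))
# tester: clip/rod base where meets block top, and tail
print("tester base",onz(Ct,(190+655/3.3,130+222/3.3),.08).round(4),"tail",onz(Ct,(190+674/3.3,130+212/3.3),.16).round(4))
base=(352+155/3.5,195+138/3.5);tail=(352+160/3.5,195+22/3.5)
print(onz(Cs,base,.08).round(4),tri([ray(Cs,tail),ray(Ct,(190+674/3.3,130+212/3.3))]).round(4))
E
```

```text
button [0.615  0.0224 0.0679] [array([ 0. , -0.4]), array([-1.5,  0.8]), array([-1.7,  2. ])]
ball [0.6484 0.0802 0.1185] [array([ 0.1, -0.4]), array([-0.8,  0.4]), array([-1. ,  0.9])]
outlet [0.6185 0.1814 0.0757] [array([0.4, 0.2]), array([-1.3,  0.5]), array([-0.7,  2.7])]
FRtop [ 0.5789 -0.0438  0.03  ]
FLtop [0.5794 0.2417 0.03  ]
[[140, 145, 148], [136, 141, 143], [127, 159, 192], [124, 129, 132], [90, 92, 94]]
tester base [ 0.5454 -0.333   0.08  ] tail [ 0.5424 -0.3325  0.16  ]
[ 0.5468 -0.3384  0.08  ] [ 0.543  -0.3331  0.166 ]
```

The spread gives oy ≈ 0.097 and ox ≈ 0.651. I'll take a closer wrist look before pressing.

Request:
move_arm(increments=[-26,-22,20,0,0,-26,-22,20,0,0,-26,-22,20,0,0,-26,-22,20,0,0,-26,-21,20,0,0,-24,-21,20,0,0,0,0,0,0,0])

```text
time: 2.07
tool_pos: [0.6595, 0.0487, 0.2234]
tool_rot: [-0.005, 0.002, 1.0, -0.001]
contact_force: [-2.3, 0.3, -1.5]
gripper_width: -0.001
grasp_force: 0.0
```

```bash
python3 - <<'E'
from h import *
s,f,C=wrist("w2");print(s["time"],s["tool_pos"],s["contact_force"])
E
```

```text
2.0667 [0.6594898  0.04873571 0.22342934] [-2.29211262  0.29397346 -1.51763475]
```

View pics/w2.png

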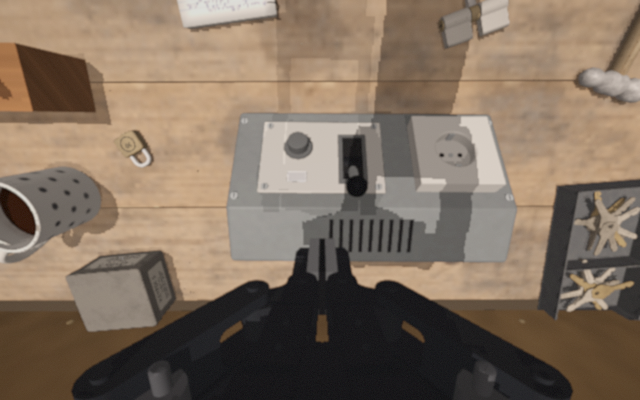

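The view shows the button top at (298,143), the ball at (358,186), the outlet mouth around (454,150), and the outlet's front corners at (411,117), (489,116), (503,188) and (414,190).

```bash
python3 - <<'E'
from h import *
s,f,T=pickle.load(open("w2.pkl","rb"));C=cam(f,T)
print("backR",onz(C,(229,261),.105).round(4),"exp ox+.075, oy-.145;  backL",onz(C,(509,261),.105).round(4))
print("frontR",onz(C,(242,114),.03).round(4),"frontL",onz(C,(491,114),.03).round(4))
a=np.radians(40);N=np.array([-np.sin(a),0,np.cos(a)]);U=np.array([np.cos(a),0,np.sin(a)])
O=np.array([.651,.0972,0])
P0=O+[-.075,0,.03]
def pl(p,h):
    e,d=ray(C,p);P=P0+N*h;X=e+d*((P-e)@N)/(d@N);return X,((X-P0)@U).round(4),(X[1]-O[1]).round(4)
print("button",pl((298,142.5),.017))
for q in((411,117),(489,116),(503,188),(414,190)):print("out",pl(q,.018))
print("mouth",pl((454,150),.018))
for z in(.118,.126):print("ball",onz(C,(357.5,186),z))
E
```

```text
backR [ 0.7289 -0.0481  0.105 ] exp ox+.075, oy-.145;  backL [0.7304 0.2425 0.105 ]
frontR [ 0.5825 -0.0423  0.03  ] frontL [0.5841 0.2426 0.03  ]
button (array([0.61038413, 0.0251198 , 0.08104363]), np.float64(0.0591), np.float64(-0.0721))
out (array([0.58667394, 0.14149974, 0.06245383]), np.float64(0.029), np.float64(0.0443))
out (array([0.58611921, 0.22246798, 0.06198836]), np.float64(0.0283), np.float64(0.1253))
out (array([0.64954697, 0.21549242, 0.11521056]), np.float64(0.1111), np.float64(0.1183))
out (array([0.65074499, 0.13339059, 0.11621582]), np.float64(0.1127), np.float64(0.0362))
mouth (array([0.61776291, 0.17831975, 0.08854057]), np.float64(0.0696), np.float64(0.0811))
ball [0.6462421  0.08112372 0.118     ]
ball [0.64426162 0.08008726 0.126     ]
```

Request:
move_arm(increments=[19.6,-6.7,30,0,0,19.6,-6.7,30,0,0,19.6,-6.7,30,0,0,19.6,-6.7,30,0,0,0,0,0,0,0,-6.4,0,7.7,0,0,-6.4,0,7.7,0,0,0,0,0,0,0])

```text
time: 2.78
tool_pos: [0.5967, 0.0261, 0.0974]
tool_rot: [0.002, -0.0, 1.0, -0.0]
contact_force: [-0.1, 1.1, 0.4]
gripper_width: 0.0
grasp_force: 0.0
```

Request:
move_arm(increments=[-1.6,0,1.9,0,0,-1.6,0,1.9,0,0,-1.6,0,1.9,0,0,0,0,0,0,0])

```text
time: 3.12
tool_pos: [0.5994, 0.0258, 0.0905]
tool_rot: [0.0, -0.0, 1.0, 0.0]
contact_force: [-0.7, -0.2, 0.0]
gripper_width: -0.005
grasp_force: 0.0
```

Request:
move_arm(increments=[-1.6,0,1.9,0,0,-1.6,0,1.9,0,0,0,0,0,0,0])

```text
time: 3.37
tool_pos: [0.6019, 0.0256, 0.086]
tool_rot: [-0.0, -0.0, 1.0, 0.0]
contact_force: [-1.0, -0.3, -0.8]
gripper_width: -0.002
grasp_force: 0.0
```

Request:
move_arm(increments=[-1.6,0,1.9,0,0,-1.6,0,1.9,0,0,0,0,0,0,0])

```text
time: 3.62
tool_pos: [0.605, 0.0256, 0.0821]
tool_rot: [-0.0, -0.0, 1.0, 0.0]
contact_force: [0.2, 0.0, -0.4]
gripper_width: 0.001
grasp_force: 0.0
```

```bash
python3 - <<'E'
from h import *
s,f,C=wrist("w3");print(s["time"],s["tool_pos"],s["contact_force"])
im=f["image"];cv2.imwrite("pics/w3c.png",cv2.resize(im[80:330,160:560],None,fx=2,fy=2))
for p in((.611,.0235,.080),(.646,.080,.122),(.6,.08,.075)):print(proj(C,p))
E
```

```text
3.6167 [0.60503554 0.02563837 0.0821083 ] [ 0.16209524  0.04034423 -0.44300341]
[318.31799131 261.71210832]
[437.93325439 373.01063962]
[415.45835308 240.3542277 ]
```

View pics/w3c.png

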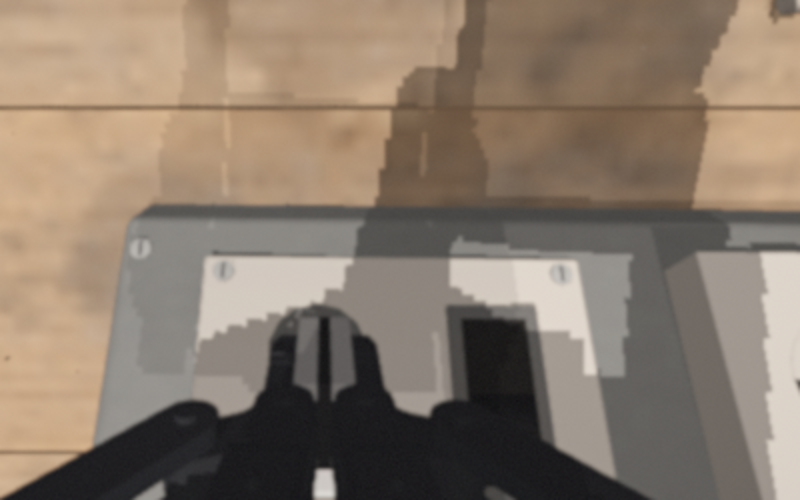

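The fingertips are over the button, whose grey rim shows at crop (285–350, 310), and the lever is still up. I'll keep going inward.

Request:
move_arm(increments=[-1.6,0,1.9,0,0,-1.6,0,1.9,0,0,0,0,0,0,0])

```text
time: 3.92
tool_pos: [0.6085, 0.0256, 0.0789]
tool_rot: [0.0, -0.0, 1.0, -0.0]
contact_force: [-1.1, -0.1, 2.4]
gripper_width: 0.002
grasp_force: 1.2
```

Request:
move_arm(increments=[-1.6,0,1.9,0,0,-1,0,1.2,0,0,0,0,0,0,0])

```text
time: 4.17
tool_pos: [0.6111, 0.0256, 0.0758]
tool_rot: [-0.0, -0.0, 1.0, -0.0]
contact_force: [-1.5, -0.1, 4.0]
gripper_width: 0.001
grasp_force: 2.1
```

Request:
move_arm(increments=[-0.5,0,0.6,0,0,0,0,0,0,0,0,0,0,0,0,0,0,0,0,0,10,0,-12,0,0,20,0,-24,0,0,0,0,-36,0,0,0,0,-36,0,0.5])

```text
time: 4.83
tool_pos: [0.5793, 0.0259, 0.1815]
tool_rot: [-0.002, -0.0, 1.0, 0.0]
contact_force: [0.9, 0.3, 0.1]
gripper_width: 0.127
grasp_force: 0.0
```

Request:
move_arm(increments=[-20,20,-20,0,0.5,-20,16,-20,0,0.5,-20,16,0,0,0.5,0,0,0,0,0.5])

```text
time: 5.17
tool_pos: [0.6448, 0.0801, 0.2248]
tool_rot: [0.003, -0.001, 1.0, 0.001]
contact_force: [-0.2, -0.4, 0.2]
gripper_width: 0.503
grasp_force: 0.0
```

```bash
python3 - <<'E'
from h import *
s,f,C=wrist("w4");print(s["time"],s["tool_pos"],s["contact_force"],s["gripper_width"])
im=f["image"];cv2.imwrite("pics/w4c.png",cv2.resize(im[60:310,120:520],None,fx=2,fy=2))
E
```

```text
5.1667 [0.64475575 0.08006703 0.22481893] [-0.20157374 -0.35762737  0.23513494] 0.5029455414756107
```

View pics/w4c.png

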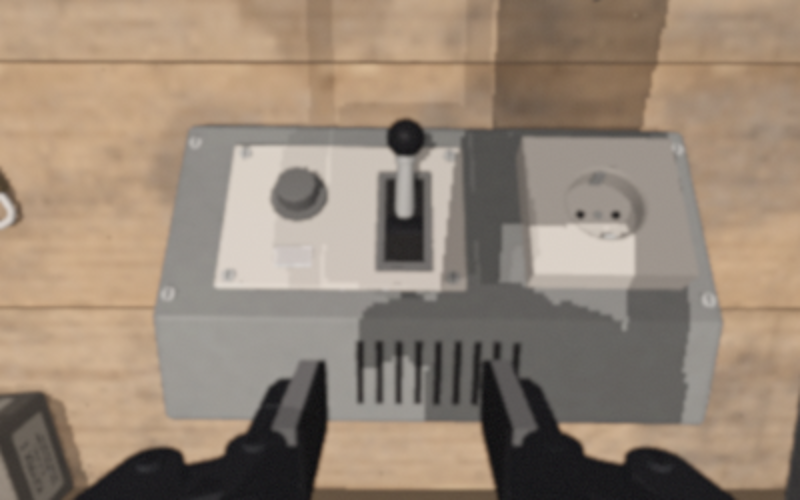

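The lever has dropped: ball at (322.5,128.5) in the full picture, and the button is out at (269,153).

```bash
python3 - <<'E'
from h import *
s,f,T=pickle.load(open("w4.pkl","rb"));C=cam(f,T)
for z in(.070,.075,.08):print("ball",onz(C,(322.5,128.5),z).round(4))
print("back",onz(C,(204,269),.105).round(4),onz(C,(471,271),.105).round(4))
for z in (.084,.088):print("mouth",onz(C,(422.5,161.5),z).round(4))
d=pickle.load(open("d0.pkl","rb"))
# hinge check: up ball seen in w2
s2,f2,T2=pickle.load(open("w2.pkl","rb"));C2=cam(f2,T2)
for z in(.12,.126,.13):print("upball",onz(C2,(357.5,186),z).round(4))
E
```

```text
ball [0.5851 0.081  0.07  ]
ball [0.5848 0.081  0.075 ]
ball [0.5845 0.081  0.08  ]
back [ 0.7274 -0.0442  0.105 ] [0.73   0.2389 0.105 ]
mouth [0.6166 0.1822 0.084 ]
mouth [0.6159 0.1807 0.088 ]
upball [0.6457 0.0809 0.12  ]
upball [0.6443 0.0801 0.126 ]
upball [0.6433 0.0796 0.13  ]
```

Request:
move_arm(increments=[30,0.5,20,0,0.5,30,0.5,20,0,0.5,0,0,35,0,0.5,0,0,35,0,0.5,0,0,30,0,0.5,0,0,25,0,0.5,0,0,0,0,0.5,0,0,0,0,0.5])

```text
time: 5.88
tool_pos: [0.5792, 0.0783, 0.0558]
tool_rot: [-0.002, 0.0, 1.0, -0.0]
contact_force: [0.4, 0.6, 0.2]
gripper_width: 0.497
grasp_force: 0.0
```

Request:
move_arm(increments=[0,0,0,0,0.1,0,0,0,0,0.1,0,0,0,0,0.1,0,0,0,0,0.1])

```text
time: 6.22
tool_pos: [0.5828, 0.0803, 0.0608]
tool_rot: [0.002, 0.0, 1.0, 0.002]
contact_force: [-1.0, 5.2, 2.3]
gripper_width: 0.194
grasp_force: 58.5
```

Request:
move_arm(increments=[-2.1,0,-10.5,0,0.1,-4.2,0,-9.8,0,0.1,-6.1,0,-8.8,0,0.1,-7.8,0,-7.3,0,0.1,-9.2,0,-5.6,0,0.1,-10.1,0,-3.6,0,0.1,0,0,0,0,0.1,0,0,0,0,0.1])

```text
time: 6.88
tool_pos: [0.6223, 0.0784, 0.1057]
tool_rot: [0.002, -0.0, 1.0, -0.0]
contact_force: [-0.4, -0.3, -0.2]
gripper_width: 0.101
grasp_force: 0.0
```

Request:
move_arm(increments=[-10.6,0,-1.4,0,0.1,-10.7,0,0.8,0,0.1,0,0,0,0,0.1,0,0,0,0,0.1,0,0,0,0,0.1])

```text
time: 7.3
tool_pos: [0.6415, 0.0785, 0.1041]
tool_rot: [-0.0, -0.0, 1.0, -0.0]
contact_force: [-0.4, 0.2, 0.1]
gripper_width: 0.103
grasp_force: 0.0
```

The grip slipped off. I'll rise to the same viewpoint as before and find the ball numerically.

Request:
move_arm(increments=[0,0,0,0,0.5,0,0,0,0,0.5,-1,0.5,-40,0,0.5,-1,0.5,-40,0,0.5,-1,0.5,-40,0,0.5,0,0,0,0,0.5,0,0,0,0,0.5])

```text
time: 7.88
tool_pos: [0.6471, 0.0803, 0.2292]
tool_rot: [0.004, -0.0, 1.0, 0.0]
contact_force: [0.3, -0.4, -0.2]
gripper_width: 0.498
grasp_force: 0.0
```

```bash
python3 - <<'E'
from h import *
_,f4,T4=pickle.load(open("w4.pkl","rb"))
s,f,C=wrist("w5");print(s["time"],s["tool_pos"],s["contact_force"],s["gripper_width"])
for n,F in(("w4",f4),("w5",f)):
    im=F["image"][60:235];m=(im.max(2)<45).astype(np.uint8)
    k,l,st,ce=cv2.connectedComponentsWithStats(m)
    print(n,[(st[i].tolist(),(ce[i]+[0,60]).round(1).tolist()) for i in range(1,k) if st[i][4]>25])
    m=(im.max(2)<45)
    g=cv2.cvtColor(im,cv2.COLOR_BGR2GRAY)
    c=cv2.HoughCircles(cv2.resize(cv2.medianBlur(g,3),None,fx=3,fy=3),cv2.HOUGH_GRADIENT,1,40,param1=100,param2=18,minRadius=20,maxRadius=36)
    print(None if c is None else (c[0]/3+[0,60,0]).round(1).tolist())
E
```

```text
7.8833 [0.64711234 0.08028255 0.22924563] [ 0.32748871 -0.39178614 -0.16984622] 0.4980374571760947
w4 [([315, 61, 17, 16, 208], [322.8, 128.6]), ([314, 90, 17, 40, 398], [322.3, 174.3])]
[[322.8, 128.8, 9.4], [118.2, 165.8, 8.4]]
w5 [([314, 58, 18, 16, 203], [322.6, 125.7]), ([314, 87, 17, 39, 382], [321.9, 171.6])]
[[322.8, 125.8, 9.2], [267.5, 155.5, 11.4], [118.8, 164.2, 10.0]]
```

The ball is back at the dropped position. I'll check its height by triangulating with the scene and top cameras.

```bash
python3 - <<'E'
from h import *
from plant import manip
s,f5,T5=pickle.load(open("w5.pkl","rb"));C5=cam(f5,T5);_,f4,T4=pickle.load(open("w4.pkl","rb"));C4=cam(f4,T4)
rs=[ray(C5,(322.6,125.8))]
for n in("scene","top"):
    f=manip.grab_frame(n);C=cam(f);cv2.imwrite(f"pics/{n}1.png",f["image"]);p=proj(C,(.585,.081,.073));q=np.round(p).astype(int)
    y0,x0=q[1]-14,q[0]-14;im=f["image"][y0:y0+28,x0:x0+28];m=(im.max(2)<60).astype(np.uint8)
    k,l,st,ce=cv2.connectedComponentsWithStats(m);print(n,p.round(1),[(st[i].tolist(),(ce[i]+[x0,y0]).round(1).tolist()) for i in range(1,k) if st[i][4]>6])
    print("dz px",proj(C,(.585,.081,.083))-p)
    c=np.concatenate([c for c in [cv2.resize(im,(392,392),interpolation=cv2.INTER_NEAREST)]]);cv2.imwrite(f"pics/b_{n}.png",c)
a,b=cv2.imread("pics/b_scene.png"),cv2.imread("pics/b_top.png");cv2.imwrite("pics/b.png",np.hstack([a,b]))
E
```

```text
scene [291.7 185.7] [([8, 4, 20, 13, 84], [296.2, 184.1]), ([0, 16, 10, 5, 22], [282.0, 190.3]), ([0, 22, 4, 6, 15], [279.4, 197.0])]
dz px [-0.06750851 -2.9585927 ]
top [250.5 185.6] []
dz px [-0.54759606 -0.58137107]
```

View pics/b.png

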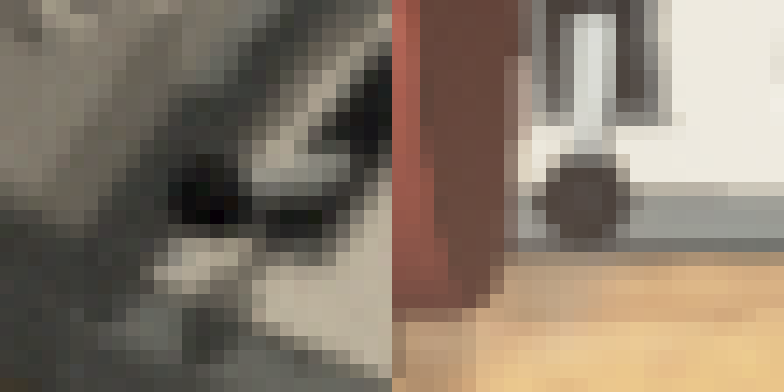

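The ball is confirmed at about (0.584, 0.082, 0.075). I'll regrip a little deeper and lift more slowly.

Request:
move_arm(increments=[30,0.5,20,0,0.5,31,0.5,20,0,0.5,0,0,35,0,0.5,0,0,35,0,0.5,0,0,20,0,0.5,0,0,0,0,0.5,0,0,0,0,0.5,0,0,0,0,0.5])

```text
time: 8.7
tool_pos: [0.5847, 0.0812, 0.095]
tool_rot: [0.0, -0.0, 1.0, -0.0]
contact_force: [0.5, 1.1, 0.2]
gripper_width: 0.501
grasp_force: 0.0
```

Target is (0.581, 0.082, 0.058), so I go down 37 and 3 mm towards the robot, then settle before closing.

Request:
move_arm(increments=[1.5,0.5,18,0,0.5,1.5,0,19,0,0.5,0,0,0,0,0.5,0,0,0,0,0.5,0,0,0,0,0.5,0,0,0,0,0.5])

```text
time: 9.2
tool_pos: [0.5829, 0.0817, 0.0596]
tool_rot: [0.002, -0.0, 1.0, 0.0]
contact_force: [-0.3, -0.7, -0.1]
gripper_width: 0.504
grasp_force: 0.0
```

Request:
move_arm(increments=[0,0,0,0,0,0,0,0,0,0,0,0,0,0,0,0,0,0,0,0,0,0,0,0,0])

```text
time: 9.62
tool_pos: [0.582, 0.081, 0.0586]
tool_rot: [0.001, -0.0, 1.0, -0.001]
contact_force: [-1.2, -3.5, 5.1]
gripper_width: 0.195
grasp_force: 58.4
```

Request:
move_arm(increments=[-0.8,0,-5.2,0,0,-1.3,0,-5.3,0,0,0,0,0,0,0])

```text
time: 9.87
tool_pos: [0.5835, 0.0809, 0.0679]
tool_rot: [0.0, 0.0, 1.0, -0.001]
contact_force: [2.2, -4.4, -4.2]
gripper_width: 0.19
grasp_force: 58.6
```

Request:
move_arm(increments=[-1.9,0,-5.0,0,0,-2.4,0,-4.8,0,0,0,0,0,0,0])

```text
time: 10.12
tool_pos: [0.5844, 0.0812, 0.0768]
tool_rot: [-0.005, 0.0, 1.0, -0.0]
contact_force: [-8.8, -5.8, 1.7]
gripper_width: 0.193
grasp_force: 59.7
```

Request:
move_arm(increments=[-2.9,0,-4.5,0,0,-3.3,0,-4.2,0,0,0,0,0,0,0])

```text
time: 10.37
tool_pos: [0.5882, 0.0812, 0.085]
tool_rot: [-0.008, -0.001, 1.0, -0.001]
contact_force: [-16.8, -5.1, 6.8]
gripper_width: 0.19
grasp_force: 59.5
```

Request:
move_arm(increments=[3.0,0,0,0,0,0,0,0,0,0])

```text
time: 10.53
tool_pos: [0.5879, 0.0812, 0.0849]
tool_rot: [-0.004, -0.0, 1.0, -0.001]
contact_force: [-4.8, -5.1, -0.2]
gripper_width: 0.188
grasp_force: 58.9
```

Request:
move_arm(increments=[-2.9,0,-4.5,0,0,-3.3,0,-4.2,0,0,0,0,0,0,0])

```text
time: 10.78
tool_pos: [0.5941, 0.081, 0.0949]
tool_rot: [-0.005, 0.0, 1.0, -0.001]
contact_force: [-22.5, -8.2, 15.7]
gripper_width: 0.19
grasp_force: 61.1
```

Request:
move_arm(increments=[3.0,0,-2.5,0,0,0,0,0,0,0])

```text
time: 10.95
tool_pos: [0.5917, 0.081, 0.0974]
tool_rot: [-0.003, -0.0, 1.0, -0.001]
contact_force: [-15.8, -1.6, 7.5]
gripper_width: 0.181
grasp_force: 59.7
```

Request:
move_arm(increments=[-3.9,0,-4.2,0,0,-4.3,0,-3.8,0,0,0,0,0,0,0])

```text
time: 11.2
tool_pos: [0.6017, 0.0814, 0.1084]
tool_rot: [-0.002, 0.0, 1.0, -0.0]
contact_force: [-10.8, 5.0, 8.2]
gripper_width: 0.093
grasp_force: 2.3
```

Request:
move_arm(increments=[0,0,0,0,0,0,0,0,0,0,0,0,0,0,0])

```text
time: 11.45
tool_pos: [0.602, 0.0823, 0.1054]
tool_rot: [-0.0, -0.0, 1.0, 0.001]
contact_force: [-0.2, 0.3, -0.1]
gripper_width: 0.003
grasp_force: 0.0
```

The ball was squeezed out of the grip as the lever turned. I'll regrip with the jaw commanded only just under the ball's width, for a light grip that pivots.

Request:
move_arm(increments=[0,0,-25,0,0.45,0,0,0,0,0.45,9,-0.5,0,0,0.45,8.5,-0.5,0,0,0.45,0,0,35,0,0.45,0,0,36,0,0.45,0,0,0,0,0.45,0,0,0,0,0.45])

```text
time: 12.12
tool_pos: [0.581, 0.0807, 0.056]
tool_rot: [-0.004, -0.0, 1.0, 0.0]
contact_force: [-0.8, 0.2, 0.1]
gripper_width: 0.451
grasp_force: 0.0
```

Request:
move_arm(increments=[0,0,0,0,0.25,0,0,0,0,0.22,0,0,0,0,0.22,0,0,0,0,0.195,0,0,0,0,0.195,0,0,0,0,0.195])

```text
time: 12.62
tool_pos: [0.5852, 0.0807, 0.0604]
tool_rot: [0.001, -0.0, 1.0, 0.0]
contact_force: [0.6, 0.2, -0.2]
gripper_width: 0.194
grasp_force: 0.0
```

```bash
python3 - <<'E'
from h import *
s,f,C=wrist("w6");print(s["time"],s["tool_pos"],s["contact_force"],s["gripper_width"],s["grasp_force"],s["ft_torque"])
im=f["image"];cv2.imwrite("pics/w6c.png",cv2.resize(im[180:330,220:420],None,fx=4,fy=4))
for p in((.585,.081,.075),(.585,.081,.081),s["tool_pos"]):print(proj(C,p)-[220,180])
E
```

```text
12.6167 [0.58520607 0.08067115 0.06035528] [ 0.6179688   0.24534826 -0.21257017] 0.19448497922417 0.0 [ 0.01049242 -0.03811685  0.0056617 ]
[102.73210717  87.59160197]
[102.78772969  94.02992471]
[102.02887051  74.16844221]
```

View pics/w6c.png

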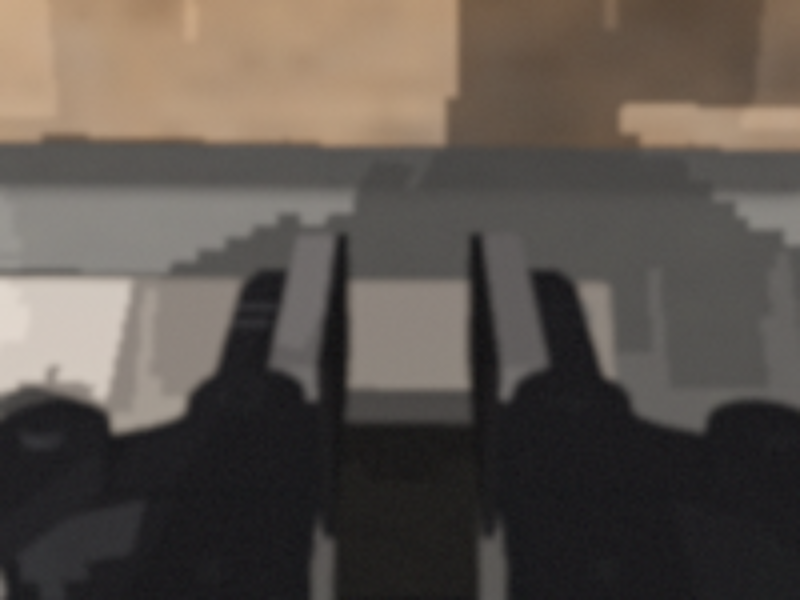

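The gap between the fingers shows only the panel and the empty slot, with no ball. So the lever seems to have swung up past upright when it left the grip. I'll check from the earlier viewpoint.

Request:
move_arm(increments=[0,0,-40,0,0.2,0,0,-40,0,0.2,0,0,-40,0,0.2,0,0,-40,0,0.3,-30,0,-5,0,0.5,-30,0,0,0,0.5,0,0,0,0,0.5,0,0,0,0,0.5])

```text
time: 13.33
tool_pos: [0.645, 0.0805, 0.2237]
tool_rot: [-0.001, 0.0, 1.0, 0.0]
contact_force: [0.4, 1.0, -0.4]
gripper_width: 0.501
grasp_force: 0.0
```

```bash
python3 - <<'E'
from h import *
s,f,C=wrist("w7");print(s["time"],s["tool_pos"],s["contact_force"])
im=f["image"]
print("exp up",proj(C,(.6455,.081,.121)),"down",proj(C,(.585,.081,.075)))
g=im[60:300];m=(g.max(2)<45).astype(np.uint8);k,l,st,ce=cv2.connectedComponentsWithStats(m)
print([(st[i].tolist(),(ce[i]+[0,60]).round(1).tolist()) for i in range(1,k) if st[i][4]>25])
c=np.hstack([cv2.resize(im[100:300,210:410],None,fx=2,fy=2)]*1);cv2.imwrite("pics/w7c.png",c)
E
```

```text
13.3333 [0.64500394 0.08053379 0.2236782 ] [ 0.39718406  1.00247115 -0.42620813]
exp up [322.29659115 200.67926408] down [322.10335895 129.63588878]
[([313, 92, 18, 59, 750], [321.9, 179.7]), ([337, 173, 3, 30, 49], [338.4, 245.9]), ([347, 173, 3, 29, 49], [348.0, 247.0]), ([357, 173, 3, 30, 47], [357.8, 247.0]), ([361, 181, 111, 59, 2151], [398.8, 283.1]), ([172, 182, 111, 58, 2081], [244.0, 283.8])]
```

The dark blob now runs from row 152 to 211. That is slot plus ball, and the ball's end matches the "up" prediction (200.7 + 11), while nothing is left at the dropped position. The lever is up. Next is the tester.

Request:
move_arm(increments=[4,-37.5,-4,0,0.5,4,-37.5,-4,0,0.5,4,-37.5,-4,0,0.5,4,-37.5,-4,0,0.5,4,-37.5,-4,0,0.5,4,-37.5,-4,0,0.5,4,-37.5,-2,0,0.5,4,-37.5,0,0,0.5])

```text
time: 14.05
tool_pos: [0.6114, -0.2205, 0.251]
tool_rot: [0.0, -0.0, 1.0, 0.0]
contact_force: [1.1, 0.7, -0.4]
gripper_width: 0.498
grasp_force: 0.0
```

Request:
move_arm(increments=[4,-37.5,0,0,0.5,4,-37.5,0,0,0.5,5,-37.5,0,0,0.5,0,0,0,0,0.5,0,0,0,0,0.5,0,0,0,0,0.5])

```text
time: 14.55
tool_pos: [0.5991, -0.331, 0.25]
tool_rot: [-0.0, -0.0, 1.0, 0.001]
contact_force: [-0.6, 0.8, 0.2]
gripper_width: 0.499
grasp_force: 0.0
```

```bash
python3 - <<'E'
from h import *
s,f,C=wrist("w8");print(s["time"],s["tool_pos"],s["contact_force"],s["gripper_width"])
im=f["image"];cv2.imwrite("pics/w8c.png",cv2.resize(im[60:310,120:520],None,fx=2,fy=2))
print("exp tail",proj(C,(.545,-.332,.16))*2-[240,120],"base",proj(C,(.545,-.332,.08))*2-[240,120])
E
```

```text
14.55 [ 0.59905047 -0.33098407  0.25000926] [-0.62683858  0.77671899  0.18837862] 0.49883912038587463
exp tail [400.6596611  162.25432292] base [401.01089603 148.11604409]
```

View pics/w8c.png

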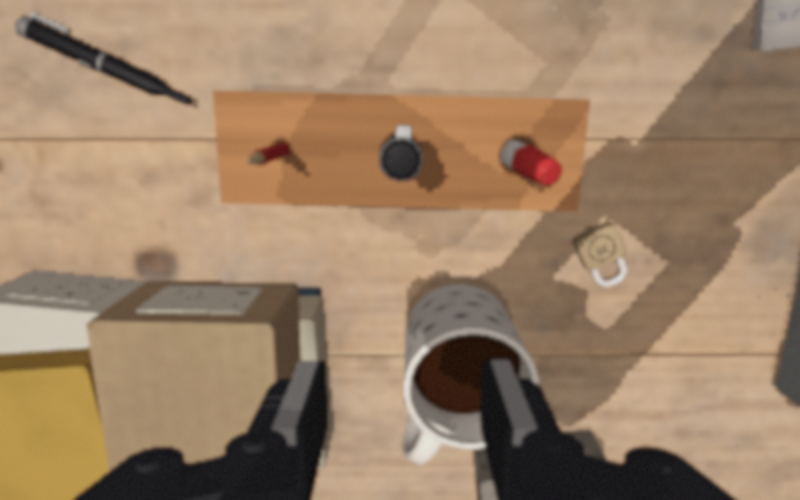

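The close view shows the tester's tail at (400,158), within 2 mm of the prediction, with its clip towards the robot. The marker (red) is at (530,160) and the pencil at (270,152). I'll go down on it.

Request:
move_arm(increments=[28,0,0,0,0.5,27.5,0,0,0,0.5,0,0,30,0,0.5,0,0,30,0,0.5,0,0,30,0,0.5,0,0,30,0,0.5,0,0,20,0,0.5,0,0,0,0,0.5])

```text
time: 15.27
tool_pos: [0.5414, -0.3275, 0.1043]
tool_rot: [-0.004, -0.001, 1.0, 0.003]
contact_force: [-1.2, 0.5, -0.9]
gripper_width: 0.499
grasp_force: 0.0
```

Request:
move_arm(increments=[0,0,11,0,0.5,0,0,0,0,0.5,0,0,0,0,0.5,0,0,0,0,0.5])

```text
time: 15.6
tool_pos: [0.5454, -0.3323, 0.1016]
tool_rot: [0.001, -0.0, 1.0, -0.001]
contact_force: [-1.2, -1.3, 0.6]
gripper_width: 0.502
grasp_force: 0.0
```

Request:
move_arm(increments=[0,0,0,0,0,0,0,0,0,0,0,0,0,0,0,0,0,0,0,0,0,0,0,0,0])

```text
time: 16.02
tool_pos: [0.5449, -0.3325, 0.1008]
tool_rot: [0.001, -0.0, 1.0, -0.001]
contact_force: [0.1, -0.1, 5.0]
gripper_width: 0.194
grasp_force: 58.4
```

Request:
move_arm(increments=[0,0,-10,0,0,0,0,-20,0,0,0,0,-20,0,0,0,0,-11,0,0,0,0,0,0,0,0,0,0,0,0])

```text
time: 16.52
tool_pos: [0.5442, -0.3318, 0.1607]
tool_rot: [0.0, -0.0, 1.0, -0.0]
contact_force: [-0.3, -0.3, -1.1]
gripper_width: 0.196
grasp_force: 59.1
```

Request:
move_arm(increments=[9,0,0.4,0,0,9,0,1.2,0,0,8.7,0,1.9,0,0,8.6,0,2.7,0,0,0,0,0,0,0])

```text
time: 16.93
tool_pos: [0.5088, -0.3318, 0.154]
tool_rot: [0.001, 0.0, 1.0, -0.0]
contact_force: [4.4, 0.2, 0.3]
gripper_width: 0.195
grasp_force: 60.9
```

Request:
move_arm(increments=[9.1,0,3.8,0,0,8.7,0,4.7,0,0,8.3,0,5.5,0,0,7.6,0,6.3,0,0,0,0,0,0,0,0,0,0,0,0])

```text
time: 17.43
tool_pos: [0.4757, -0.332, 0.134]
tool_rot: [0.001, 0.0, 1.0, -0.0]
contact_force: [4.5, -1.0, 1.4]
gripper_width: 0.197
grasp_force: 63.0
```

```bash
python3 - <<'E'
from h import *
from plant import manip
s=manip.state();print(s["time"],s["tool_pos"],s["contact_force"],s["gripper_width"],s["grasp_force"])
for n in("top","scene"):
    f=manip.grab_frame(n);pickle.dump(f,open(n+"2.pkl","wb"));C=cam(f)
    g=s["tool_pos"]+[0,0,.019]
    for th in(0,20,40):
        a=np.radians(th);print(n,th,"tail",proj(C,g+.04*np.array([-np.sin(a),0,np.cos(a)])).round(1),"nose",proj(C,g-.11*np.array([-np.sin(a),0,np.cos(a)])).round(1))
    print(cv2.imwrite(f"pics/{n}2.png",f["image"]))
E
```

```text
17.4333 [ 0.47569758 -0.33200242  0.13403084] [ 4.51158987 -1.03571129  1.36280361] 0.19746257733131983 62.96383336186409
top 0 tail [397.7 217.1] nose [386.5 221.4]
top 20 tail [397.7 222.3] nose [386.5 209. ]
top 40 tail [397.3 226.9] nose [387.4 197.5]
True
scene 0 tail [379.6 198.9] nose [375.  257.9]
scene 20 tail [375.6 201.8] nose [384.8 249.5]
scene 40 tail [372.  206.4] nose [393.6 237.6]
True
```

The tester is pivoting at about 4.5 N. I'll draw it out along its own axis, then up.

Request:
move_arm(increments=[10,0,-12,0,0,13,0,-16,0,0,10,0,-20,0,0,0,0,-30,0,0,0,0,-30,0,0,0,0,0,0,0,0,0,0,0,0])

```text
time: 18.12
tool_pos: [0.4419, -0.3321, 0.2432]
tool_rot: [-0.001, -0.0, 1.0, -0.001]
contact_force: [-0.3, 0.2, -0.5]
gripper_width: 0.199
grasp_force: 62.7
```

```bash
python3 - <<'E'
from h import *
from plant import manip
s,f,C=wrist("w9");print(s["time"],s["tool_pos"],s["contact_force"],s["gripper_width"],s["grasp_force"])
g=s["tool_pos"]+np.array([0,0,.019])
fs=manip.grab_frame("scene");ft=manip.grab_frame("top");pickle.dump((fs,ft),open("st3.pkl","wb"));cv2.imwrite("pics/s3.png",fs["image"])
for n,c in(("w",C),("s",cam(fs)),("t",cam(ft))):
    for th in(0,20,30,40,50):
        a=np.radians(th);A=np.array([-np.sin(a),0,np.cos(a)]);print(n,th,"tail",proj(c,g+.04*A).round(1),"nose",proj(c,g-.11*A).round(1))
w=f["image"];m=(w.max(2)<45)
# dark / bright map between the fingers around col 322
for y in range(120,400,8):print(y,[int(w[y,x].max()) for x in range(298,348,4)])
i0=pickle.load(open("d0.pkl","rb"))["scene"]["image"];dd=(cv2.absdiff(i0,fs["image"]).max(2)>40)&(fs["image"].max(2)<60)
print("scene diff dark")
x0,y0=330,140
for y in range(y0,y0+90,3):print(y,"".join("#" if dd[y,x] else ("+" if fs["image"][y,x].max()<60 else ".") for x in range(x0,x0+110,1)))
E
```

```text
18.1167 [ 0.44190963 -0.33214891  0.24318034] [-0.29791067  0.24414267 -0.54370252] 0.19857574757463017 62.712279595434666
w 0 tail [322.2 332.5] nose [321.9 204.1]
w 20 tail [322.2 296. ] nose [322.  246.6]
w 30 tail [322.1 275.9] nose [322.  268.7]
w 40 tail [322.1 256.2] nose [322.  291.6]
w 50 tail [322.1 238.2] nose [322.  315.7]
s 0 tail [373.3 153.8] nose [368.8 220.7]
s 20 tail [369.  156.4] nose [379.6 212.6]
s 30 tail [366.9 158.5] nose [384.5 206.9]
s 40 tail [365.  161.1] nose [389.1 200.4]
s 50 tail [363.2 164. ] nose [393.1 193.2]
t 0 tail [408.9 227.2] nose [394.8 230.6]
t 20 tail [408.8 233. ] nose [394.9 216.8]
t 30 tail [408.6 235.8] nose [395.3 210.2]
t 40 tail [408.3 238.2] nose [396.  204.1]
t 50 tail [407.9 240.4] nose [396.9 198.4]
120 [185, 183, 150, 152, 159, 177, 173, 135, 156, 131, 179, 208, 203]
128 [184, 182, 186, 184, 128, 110, 105, 113, 166, 171, 170, 177, 180]
136 [180, 174, 176, 176, 172, 168, 170, 167, 163, 161, 161, 157, 158]
144 [174, 172, 171, 173, 173, 174, 174, 171, 170, 164, 161, 161, 160]
152 [173, 174, 176, 178, 176, 172, 174, 172, 164, 162, 
[... 4678 characters left out ...]
..........
212 ..............................................................................................................
215 ..............................................................................................................
218 ..............................................................................................................
221 ..............................................................................................................
224 ..............................................................................................................
227 ..............................................................................................................
```

The scene camera shows the nose end at about (390,201), against (389,200) predicted for a 40° tilt at 110 mm. So the tester is out and held at the wanted angle. I'll carry it across to the outlet.

Request:
move_arm(increments=[0,20,0,0,0,0,35,0,0,0,0,35,0,0,0,0,35,0,0,0,0,35,0,0,0,0,35,0,0,0,0,35,0,0,0,0,35,0,0,0])

```text
time: 18.93
tool_pos: [0.4406, -0.065, 0.2396]
tool_rot: [-0.002, 0.0, 1.0, 0.0]
contact_force: [0.5, 0.0, -0.7]
gripper_width: 0.191
grasp_force: 62.7
```

Request:
move_arm(increments=[0,35,0,0,0,0,35,0,0,0,0,35,0,0,0,0,35,0,0,0,0,35,0,0,0,0,35,0,0,0,0,25,0,0,0,0,13,0,0,0])

```text
time: 19.6
tool_pos: [0.4404, 0.1835, 0.2395]
tool_rot: [-0.003, -0.002, 1.0, -0.0]
contact_force: [0.1, 0.2, -1.6]
gripper_width: 0.191
grasp_force: 62.7
```

Request:
move_arm(increments=[-15,0,13,0,0,-20,0,16,0,0,-20,0,17,0,0,-18,0,15,0,0,0,0,0,0,0,0,0,0,0,0,0,0,0,0,0])

```text
time: 20.18
tool_pos: [0.5141, 0.181, 0.18]
tool_rot: [-0.001, -0.0, 1.0, -0.0]
contact_force: [0.5, 0.3, -0.2]
gripper_width: 0.194
grasp_force: 62.7
```

```bash
python3 - <<'E'
from h import *
from plant import manip
s,f,C=wrist("w10");print(s["time"],s["tool_pos"],s["contact_force"],s["gripper_width"],s["grasp_force"],s["tool_rot"])
g=s["tool_pos"]+np.array([0,0,.019])
fs=manip.grab_frame("scene");ft=manip.grab_frame("top");pickle.dump((fs,ft),open("st4.pkl","wb"))
for n,c in(("w",C),("s",cam(fs)),("t",cam(ft))):
    for th in(30,40,50):
        a=np.radians(th);A=np.array([-np.sin(a),0,np.cos(a)]);print(n,th,"tail",proj(c,g+.04*A).round(1),"nose",proj(c,g-.11*A).round(1))
    print("mouth",proj(c,(.616,.1815,.0875)).round(1))
q=fs["image"];x0,y0=230,110
for y in range(y0,y0+85,2):print(y,"".join("#" if q[y,x].max()<60 else("o" if q[y,x].max()>130 else ".") for x in range(x0,x0+90)))
E
```

```text
20.1833 [0.51413005 0.18097697 0.18001108] [ 0.53974991  0.32890061 -0.16014332] 0.19390082672198536 62.722632363438606 [-1.38330750e-03 -1.60452544e-04  9.99998961e-01 -3.73513318e-04]
w 30 tail [322.2 275.6] nose [322.  268.9]
w 40 tail [322.2 255.9] nose [322.  291.8]
w 50 tail [322.1 237.9] nose [322.  315.9]
mouth [322.5 302.2]
s 30 tail [245.5 134.8] nose [267.3 169.9]
s 40 tail [244.  136.4] nose [271.  165.6]
s 50 tail [242.7 138.3] nose [274.  160.7]
mouth [278.5 171.1]
t 30 tail [200.3 210.1] nose [214.4 189.3]
t 40 tail [200.6 212.5] nose [213.5 183.3]
t 50 tail [201.1 214.6] nose [212.4 177.8]
mouth [216.  174.7]
110 ..........#####################......................................####...........##.#..
112 ...........####################......................................####............#....
114 ...........####################......................................####.................
116 .......#########################..........................................................
118 ......#######################..#...................................................
[... 2917 characters left out ...]
...........ooooo.#####.oooooooooooo
182 oooooooooooooooooooooooooo..oooooo........oooooooooooo..........oooooo.####..ooooooooooooo
184 ..o...oooooooooooo.....................#.....oooooooo..........ooooo.#####.ooooooooooooooo
186 ......ooooooooo..........................#.#.................oooooo.#####.oooooooooooooooo
188 oooooooooo........................#..#.#.........#..........oooooo...##..oooooo.......oooo
190 ooooooo............................###.....................oooooooooo..oooooooo........ooo
192 oo.............o...................#.#......................oooooooooooooooooo..####..oooo
194 .......o..oooooooo.....................#........................oooooooooooooo......oooooo
```

Request:
move_arm(increments=[-7,0.3,5,0,0,-7,0.2,5,0,0,-7,0,5,0,0,0,0,0,0,0,0,0,0,0,0,0,0,0,0,0,0,0,0,0,0])

```text
time: 20.92
tool_pos: [0.5362, 0.1817, 0.166]
tool_rot: [-0.0, -0.0, 1.0, -0.0]
contact_force: [0.1, 0.2, -1.0]
gripper_width: 0.196
grasp_force: 62.7
```

```bash
python3 - <<'E'
from h import *
from plant import manip
s,f,C=wrist("w11");print(s["time"],s["tool_pos"],s["contact_force"],s["grasp_force"])
g=s["tool_pos"]+np.array([0,0,.019]);a=np.radians(40);N=np.array([-np.sin(a),0,np.cos(a)]);U=np.array([np.cos(a),0,np.sin(a)])
d=g-.11*N-[.616,.1815,.0875];print("tip in mouth frame",d@U,d[1],d@N)
fs=manip.grab_frame("scene");ft=manip.grab_frame("top");pickle.dump((fs,ft),open("st5.pkl","wb"))
# tip in scene: compare with original picture; recess ellipse in original
for n,F in(("s",fs),("t",ft)):
    c=cam(F);print(n,"tip",proj(c,g-.11*N).round(1),"mouth",proj(c,(.616,.1815,.0875)).round(1),"corners",[proj(c,np.array([.616,.1815,.0875])+U*i*.04+np.array([0,j*.04,0])).round(1).tolist() for i in(-1,1) for j in(-1,1)])
q=fs["image"];x0,y0=258,150
for y in range(y0,y0+42,1):print(y,"".join("#" if q[y,x].max()<60 else("o" if q[y,x].max()>130 else ".") for x in range(x0,x0+50)))
o=pickle.load(open("d0.pkl","rb"))["scene"]["image"];print()
for y in range(y0,y0+42,1):print(y,"".join("%x"%(o[y,x].max()//16) for x in range(x0,x0+50)))
E
```

```text
20.9167 [0.5361612  0.18167284 0.16604681] [ 0.11335713  0.24867436 -1.01133139] 62.722522504627705
tip in mouth frame 0.0015418099088913588 0.0001728370866957707 0.01604458260427562
s tip [276.2 168. ] mouth [278.5 171.1] corners [[279.5, 183.8], [264.2, 177.5], [293.2, 164.6], [277.7, 159.1]]
t tip [214.7 176.8] mouth [216.  174.7] corners [[231.2, 186.2], [204.7, 186.4], [227.8, 162.5], [200.3, 162.7]]
150 ..#######.........................................
151 ..########........................................
152 ..#########.......#.#.............................
153 ..#########.....#####.............................
154 .....################.............................
155 oo....################............................
156 ooo...###############.............................
157 o....#########....................................
158 ..#############...................................
159 #################.................................
160 #################.................................
161 #################...ooo...........................
162 ...#....##########...oo....
[... 3229 characters left out ...]
ccccccccccccccdcb977777777778accb9424544
180 9aaaaaa989bccccccccccccccca77776777777accc95212335
181 9aaaaaa877789bcccccccccccb877777777779ccca63111247
182 999aaa987655689bccccccccb977777777778bccc84211137a
183 88999887654445689bcccccc977777776778accc952212258b
184 89888877643344456789bcca877777777779ccca63122258bc
185 8888777765544333445689a877777777778bccb83211147acc
186 8888655666655443334456767777777778bccb842122369ccc
187 8887544455666554333344456777767779ccc963221358bccc
188 888864444455666554433334566777779bccb76433247acccc
189 88886444444455566555433466777777accdca9765469bcdcc
190 88886444444344456666554467777779abcccccb9778bccccc
191 8888754444444444456666567777777abccccdccbbbbcccccc
```

```bash
python3 - <<'E'
from h import *
d=pickle.load(open("d0.pkl","rb"));Ct,Cs=cam(d["top"]),cam(d["scene"])
s,f,T=pickle.load(open("w2.pkl","rb"));C2=cam(f,T)
# per-corner triangulation: near-right, near-left, far-left, far-right
t=[(230.9,186.7),(202.1,187.3),(201.2,160.6),(228.8,160.6)]
sc=[(281,185),(266.5,177.5),(279,161),(293,166.5)]
w=[(411,117),(489,116),(503,188),(414,190)]
X=[]
for a,b,c in zip(t,sc,w):
    x=tri([ray(Ct,a),ray(Cs,b),ray(C2,c)]);X.append(x);print(x.round(4),[(proj(C,x)-p).round(1).tolist() for C,p in((Ct,a),(Cs,b),(C2,c))])
m=np.mean(X,0);a=np.radians(40);N=np.array([-np.sin(a),0,np.cos(a)]);U=np.array([np.cos(a),0,np.sin(a)])
s,f,T=pickle.load(open("w11.pkl","rb"));tip=s["tool_pos"]+[0,0,.019]-.11*N
print("mouth",m,"sides",np.linalg.norm(X[0]-X[1]),np.linalg.norm(X[1]-X[2]),"tip rel",(tip-m)@U,tip[1]-m[1],(tip-m)@N)
E
```

```text
[0.5871 0.1419 0.0573] [[0.5, -0.8], [-1.2, -0.0], [-1.2, 0.4]]
[0.5873 0.2239 0.0609] [[1.9, -1.5], [-2.3, -0.0], [0.6, 1.2]]
[0.6534 0.2221 0.1048] [[-0.2, 0.5], [0.1, -0.0], [-0.5, 1.1]]
[0.652  0.1407 0.1053] [[-0.1, 0.8], [1.6, 0.0], [3.9, -1.7]]
mouth [0.61994793 0.18215329 0.08208027] sides 0.08208096796593288 0.07931344630901539 tip rel 0.0020012560111150168 -0.0004804575283108292 0.022734012175412675
```

The two estimates put the nose 16 to 23 mm off the outlet and centred within 2 mm. I'll close in by 5 mm, settle and hand in.

Request:
move_arm(increments=[-1.6,0,1.9,0,0,-1.6,0,1.9,0,0,0,0,0,0,0,0,0,0,0,0,0,0,0,0,0,0,0,0,0,0,0,0,0,0,0])

```text
time: 21.65
tool_pos: [0.5394, 0.1817, 0.1623]
tool_rot: [0.0, -0.0, 1.0, 0.0]
contact_force: [0.4, 0.3, -0.6]
gripper_width: 0.195
grasp_force: 62.7
```

```bash
python3 - <<'E'
from plant import manip
s=manip.state();print(s["time"],s["tool_pos"],s["contact_force"],s["grasp_force"],abs(s["joint_vel"]).max())
print(manip.job_done())
E
```

```text
21.65 [0.5393956  0.18167721 0.16227446] [ 0.35741393  0.27583879 -0.56334137] 62.72274859249592 0.002515042399409747
the job is handed in; nothing more can be done
None
```

The job is handed in at 21.65 s, with no verdict returned: button pressed, lever dropped and back up (it slipped from the grip on the way and swung up past upright), and the tester held about 40° tilted with its nose an estimated 11–18 mm off the middle of the outlet.

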